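Latch the coffee grinder and hold its spring dial at full speed

ROBOT

A 6-joint arm with a two-finger parallel gripper is mounted at the origin on a cart in front of the work surface, level with it; the furniture and walls round the work are solid. World frame = base frame: x ahead of the robot, y to its left, z up, the work surface at z = 0. Lengths are in mm, angles in rad, forces in N, time in s.
With the tool pointing down it reaches from about 275 to 1000 mm from the base axis. Payload 8.4 kg.
Tool frame: the origin (TCP) lies midway between the tips of the shut fingers; the grasp point (between the pads) lies grip_depth behind it (grip_depth is the distance from the TCP to the grasp point, in mm); z points along the fingers, y is the line along which they close (so a half turn about z gives the same grasp; the last joint's range is limited). The gripper opens to 85 mm and grips with 20 to 120 N. Pads are 22 mm wide; open, the fingers measure 114 mm over their backs; the gripper's body (76 mm by 85 mm) begins 54 mm behind the grasp point. The pads swing forward as they close: fully open they stand 13 mm farther back than shut.
Start: joints at [-1.159, 0.353, 1.633, -0, 1.155, -0.002], TCP at [251.306, -572.253, 231.281] pointing down, gripper open.
Joint ranges: [-2.63, 2.63], [-0.92, 2.1], [0.06, 2.66], [-1.3, 4.44], [0, 2.69], [-3.02, 3.02]. Speed limits (rad/s): [2.22, 2.22, 2.79, 3.14, 3.14, 3.14].

INTERFACE

Orientations are given as [roll, pitch, yaw] about the fixed x, y, z axes, in that order (R = Rz(yaw) Ry(pitch) Rx(roll)).
In Python, from rig import * gives the robot as it stands.
- The arm moves only by the shell command python3 -m creep 'ROWS' [FORCE]. ROWS is JSON, a list of rows, each an object of numbers: "x", "y", "z": the shift along the tool's x, y, z in mm; "rx", "ry", "rz": the turn, a rotation vector about the tool's x, y, z in rad; "hand": the finger opening in mm, from 0 to 85.4. A call has 1 to 20 rows; each row shifts and turns the commanded pose from where the row before left it, along the tool's axes as they then stand; what a row does not reach is not made up. A row lasts 1/8 s, in which the tool goes at most 62.5 mm and 10.7 degrees, less where a joint would pass 70% of its speed; a pose out of reach is approached as far as the arm can. A call with a gripper value outside its range is refused whole. The fingers move at their own pace and stop on an object; FORCE is the grip in N (left out, the last holds). Time passes only in rows, so rows that do not move let the fingers close. It gives the time, the measured TCP pose, the force, the opening and the grip force at its end, in the units of the state.
- sense(): the state, without advancing time (a new reading comes with each control period).
- grab_frame(name): name is "scene" or "top" or "wrist"; returns the picture (420x560x3 uint8, red, green, blue); there is no depth.
- get_calibration(name): a dict with "K" (3x3 intrinsics, pixels), "R" (3x3) and "t" (3): a world point X has camera coordinates R X + t. Camera axes: x right, y down, z forward; pixel columns grow to the right and rows downward; lengths in mm; the calibration is good to about 2 mm. A picture is of the moment at which its call begins: read the wrist's pose just before it. get_calibration takes no time and is no camera call; for the wrist camera it gives the pose at the moment of the call.
- sign_off(): hands the job in; it is judged then, once.
The state is a dict: "clock": time; "qpos": joint angles; "qvel": joint speeds; "joint_efforts": joint torques, N m; "eef_pos": TCP position; "tcp_rot": TCP orientation; "contact_force": force on the tool from outside, world axes, zero at the start; "wrist_torque": the same for the moment, N m; "opening": opening from 0.0 (shut) to 1.0 (fully open); "grasp_force": force on a finger pad.
Only numpy, scipy, OpenCV 4.12 (cv2) and the standard library are available. Lean on these libraries where they do the work, as an engineer would, in place of code of your own. Each camera call takes 0.05 s, during which the arm holds its last target. There are 200 camera calls.

TASK

Give the empty coffee grinder a clearing burst: press its open lid down until it clicks shut and stays shut by itself, and only then turn the spring-return dial clockwise past its first two clicks to the third one, by the big red dot. The grinder runs only while the dial is held, so finish with the gripper still holding the dial at the third click, and do not disturb the things standing around it.

Things in the scene. Friction and masses are not known exactly. Their poses are not given: they have to be found in the camera images.
- grinder: compact black coffee grinder, fixed to the surface, 130 mm deep (its x) by 216 mm wide (its y), housing top 75 mm above the surface. Origin at the centre of its underside; x points to its back (the lid's hinge side), y to its left (the lid half), z up. Its left half is an open well under a grey hinged lid; its right half is a flat aluminium panel with the dial in the middle. At most 0.3 rad of yaw from squarely facing the robot.
- grinder_lid (a joint): lid angle in rad: 0 = shut flat, about 0.5 to 1.0 at the start (standing open, free front edge up). The hinge line runs along the grinder's y at its back. A weak spring and friction keep the lid open where it stands; moving it takes under 1 N at the front edge. In the last 0.08 rad a spring catch must be pushed over (about 5 N down on lid_press, pushed on to the shut position), after which it stays at 0; short of that it springs open again.
- lid_press (a point): point on the lid's outer (upper) face on its middle line, 100 mm from the hinge line, near the free front edge; press here. The point's axes turn with the lid; shut, z is up and the point lies 83 mm above the surface. The lid is 116 mm wide, 118 mm long and 7 mm thick.
- lid_hinge (a point): middle of the lid's hinge line, 76 mm above the surface; lid_press lies 100 mm from it along the lid and 7 mm out from it on the outer face.
- grinder_dial (a joint): dial angle in rad: 0 = off, at rest at the start; grows clockwise seen from above, stop at 1.3. Clicks (detent ridges) are passed at about 0.2, 0.6 and 1.0, and the first, second and third settings lie at 0.4, 0.8 and 1.2 (small yellow, middle orange, big red dot on the panel). A return spring (0.06 to 0.11 N m) drives it back to 0 from any setting when let go; ridges add about 0.05 N m.
- dial_grip (a point): on the dial's upright axis, 99 mm above the surface: where to take the dial's grey bar grip. The bar is 50 mm long, 14 mm thick, 26 mm high (83 to 109 mm above the surface) and stands on a black disc 60 mm across, top 84 mm above the surface. The point turns with the dial; its x axis runs along the bar, which at 0 lies along the grinder's x, a red line on the bar pointing to the grinder's front.
- sugar_shaker: bystander: white sugar shaker, 70 mm across, 127 mm tall, origin at its underside; leave alone
- salt_mill: bystander: small salt shaker with a grey top, 44 mm across, 90 mm tall, origin at its underside; leave alone
- black_mug: bystander: black enamel mug, 118 x 89 mm, 79 mm tall, origin at its underside; leave alone
- teaspoon: bystander: steel teaspoon lying flat, 130 mm long; leave alone

How it is judged:
By the outcome, as a careful person would: the job done as asked, in the order asked, and still so for the second after the job is handed in, while the arm keeps its last pose, push and grip.
It also fails if it takes over 48 s, if anything falls off the work surface, if the arm or the gripper's body presses on something with over 40 N, if the wrist force passes 120 N, or if a joint passes its speed limit or range.

## Working session

There is one attempt and no reset: what is moved stays moved. The work goes in short steps, Python scripts to look and compute and a shell command to move; the robot and the scene stay as the last step left them, time stands still between calls to the robot, and variables do not carry over. Pictures are saved under pics/ and viewed, at most 10 in all, crops included, and the job is handed in when it is done.

```bash
mkdir -p pics
python3 - <<'E'
from rig import *
import cv2,numpy as np
for n in("scene","top"):
    im=grab_frame(n); cv2.imwrite(f"pics/{n}0.png",cv2.resize(im[:,:,::-1],(800,600),interpolation=cv2.INTER_CUBIC))
    c=get_calibration(n);print(n,np.round(c["K"],1).tolist(),np.round(c["R"],3).tolist(),np.round(c["t"],1).tolist())
s=sense();print(s)
E
ls
```

```text
scene [[464.0, 0.0, 284.9], [0.0, 464.0, 209.1], [0.0, 0.0, 1.0]] [[-0.863, -0.506, -0.013], [-0.315, 0.558, -0.768], [0.396, -0.658, -0.64]] [435.5, 180.9, 1092.3]
top [[401.0, 0.0, 279.6], [0.0, 401.0, 210.3], [0.0, 0.0, 1.0]] [[-0.012, -0.999, -0.041], [-0.994, 0.016, -0.106], [0.107, 0.039, -0.993]] [76.9, 472.2, 874.8]
{'clock': 0.1, 'qpos': array([-1.15944948e+00,  3.53586376e-01,  1.63409530e+00, -1.98522612e-05,
        1.15518727e+00, -2.39948161e-03]), 'qvel': array([ 0.00044416, -0.00262293, -0.00268965, -0.00034116,  0.00065685,
        0.00068186]), 'joint_efforts': array([-2.27887685e-03, -6.06357694e+01, -3.42819393e+01, -1.43764182e-04,
        3.84537314e-03, -3.44415866e-06]), 'eef_pos': array([ 251.09323578, -571.85787926,  230.61687069]), 'tcp_rot': array([-3.14031633e+00,  1.50895379e-05,  4.13754362e-01]), 'contact_force': array([ 1.16279784, -0.08542745, -0.13777302]), 'wrist_torque': array([ 0.01799487,  0.00224643, -0.00074067]), 'grasp_force': 0.0, 'opening': 1.0010572783114977}
pics
```

View pics/scene0.png

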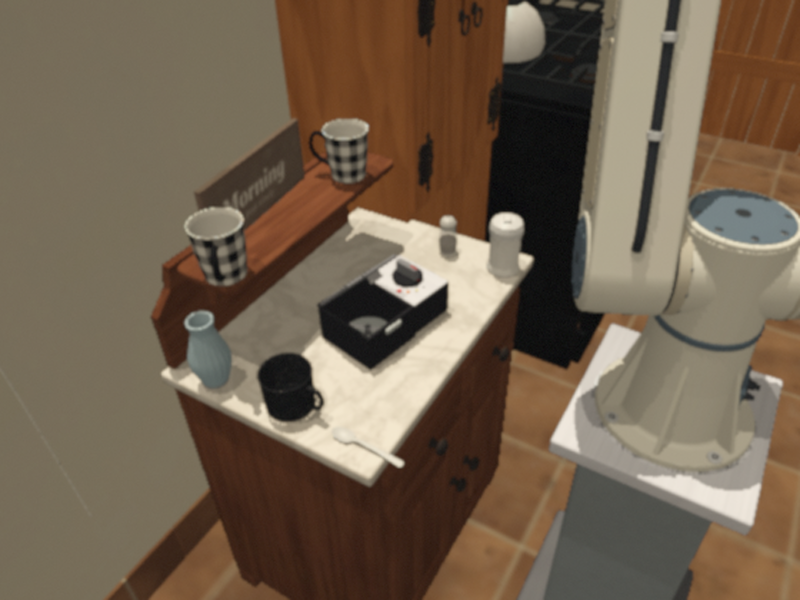

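View pics/top0.png

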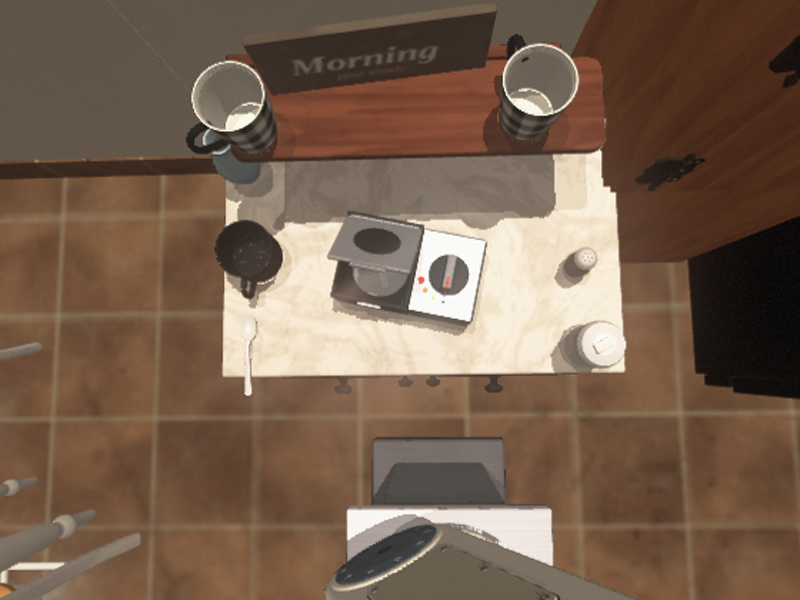

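The scene view (800×600) shows the grinder around (385,310) with the lid almost edge-on and the dial at (407,270). In the top view the lid spans (330–420, 213–272), the dial is at (449,275), the mug is to the left and the shakers to the right. Next I'll enlarge both.

Run:
```python
from rig import *
import cv2,numpy as np
for n,(x,y,w,h) in dict(scene=(210,170,120,90),top=(220,140,128,96)).items():
    im=grab_frame(n)[y:y+h,x:x+w,::-1]
    cv2.imwrite(f"pics/{n}1.png",cv2.resize(im,(800,600),interpolation=cv2.INTER_CUBIC))
```

```text
(no output)
```

View pics/scene1.png

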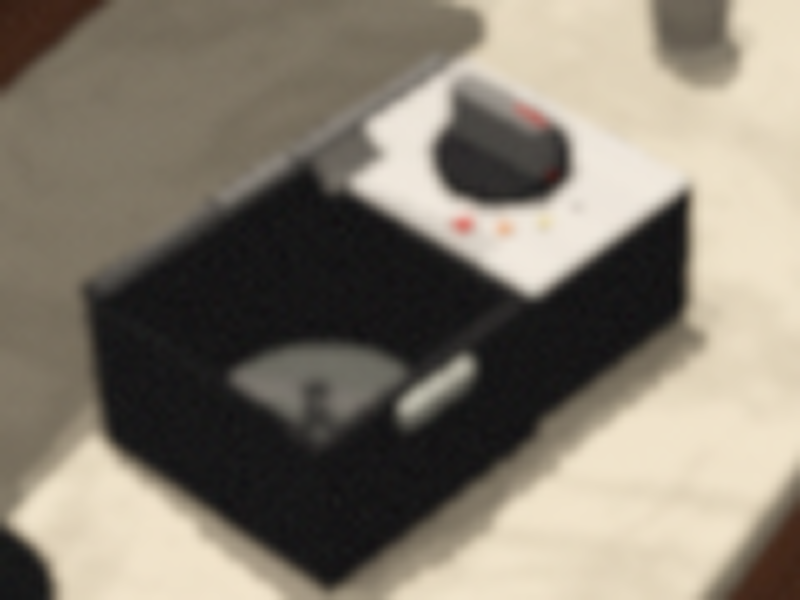

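View pics/top1.png

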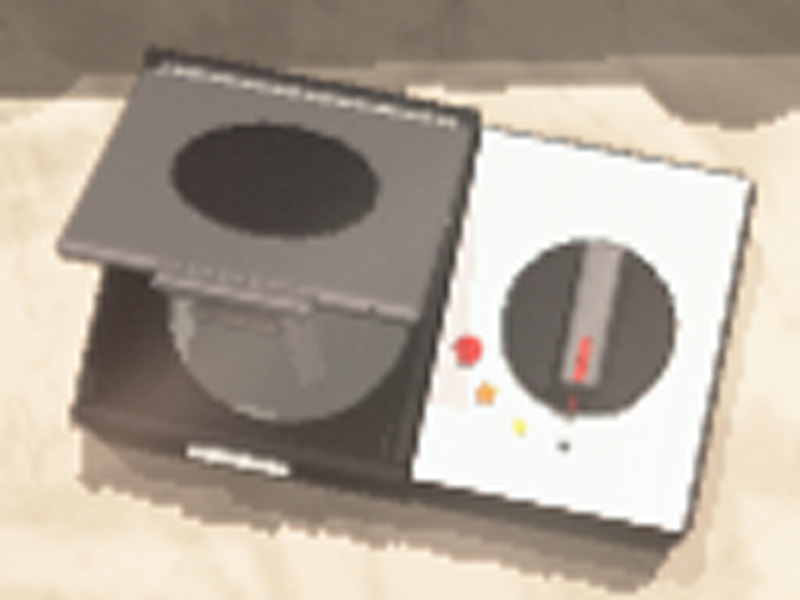

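The scene crop shows the disc centre at (503,160), the front-right top corner at (690,188), and the panel/well front boundary at (530,298). The lid is edge-on. In the top crop the disc centre is at (590,327), the bar runs (603,240)–(580,385), the panel corners are (752,180) and (687,530), and the lid's front corners are (60,250) and (413,320).

```bash
cat > h.py <<'E'
from rig import *
import cv2,numpy as np
def tri(obs):  # [(cal,u,v)...]
    A=[];b=[]
    for c,u,v in obs:
        P=c["K"]@np.c_[c["R"],c["t"]]
        for r,w in((0,u),(1,v)):
            q=P[r]-w*P[2];A.append(q[:3]);b.append(-q[3])
    return np.linalg.lstsq(np.array(A),np.array(b),rcond=None)[0]
def plane(c,u,v,z):
    d=c["R"].T@np.linalg.solve(c["K"],[u,v,1]);C=-c["R"].T@c["t"];return C+d*(z-C[2])/d[2]
E
python3 - <<'E'
from h import *
np.set_printoptions(precision=1,suppress=True)
S,T=get_calibration("scene"),get_calibration("top")
s=lambda x,y:(S,210+x/6.667-.4,170+y/6.667-.4)
t=lambda x,y:(T,220+x/6.25-.4,140+y/6.25-.4)
print("disc",tri([s(503,160),t(590,327)]),plane(*t(590,327),84),plane(*s(503,160),84))
print("bar",tri([s(505,104),t(591,312)]),plane(*t(591,312),109))
fr=tri([s(690,188),t(687,530)]);print("FR",fr)
P=[plane(*t(*p),75) for p in((687,530),(752,180),(413,475),(75,418))];print(*P)
for a,b,o in((0,1,0),(3,0,np.pi/2)):
    d=P[b]-P[a];print("yaw",np.arctan2(d[1],d[0])+o)
from scipy.optimize import least_squares
# fit pose of grinder x,y,yaw,lid from top+scene pts
def pts(p):
    x,y,w,a=p;c,n=np.cos(w),np.sin(w);G=lambda q:np.array([x+c*q[0]-n*q[1],y+n*q[0]+c*q[1],q[2]])
    return G
def f(p):
    G=pts(p);r=[]
    def ob(cam,q):
        c,u,v=cam;X=c["K"]@(c["R"]@G(q)+c["t"]);r.extend([X[0]/X[2]-u,X[1]/X[2]-v])
    ob(t(687,530),(-65,-108,75));ob(t(752,180),(65,-108,75));ob(t(75,418),(-65,108,75))
    ob(s(690,188),(-65,-108,75));ob(s(325,450),(-65,108,75))
    return r
r=least_squares(lambda p:f(np.r_[p,0]),[500,0,0]);x,y,w=r.x;print("grinder",x,y,"yaw %.4f"%w,r.fun)
R=np.array([[np.cos(w),-np.sin(w)],[np.sin(w),np.cos(w)]])
D=tri([s(503,160),t(590,327)]);print("disc in grinder",R.T@(D[:2]-[x,y]))
# lid: front corners, hinge x unknown h, at y 54?
def g(q):
    h,yc,a=q;o=[]
    for cam,yy in((t(60,250),58),(t(413,320),-58)):
        for L in(118,):
            X=np.r_[R@[h-L*np.cos(a)+7*np.sin(a),yc+yy]+[x,y],76+L*np.sin(a)+7*np.cos(a)]
            c,u,v=cam;X=c["K"]@(c["R"]@X+c["t"]);o+=[X[0]/X[2]-u,X[1]/X[2]-v]
    return o
for h in(52,58,62):
    r=least_squares(lambda q:g([h,*q]),[50,.8]);print(h,r.x,r.fun)
E
```

```text
disc [506.   -5.3  78.1] [504.8  -5.1  84. ] [502.3   1.3  84. ]
bar [505.5  -4.9 106.8] [506.   -4.4 109. ]
FR [437.3 -37.1  68.5]
[436.4 -36.7  75. ] [556.  -61.9  75. ] [456.5  55.5  75. ] [478. 171.  75.]
yaw -0.20750873973846892
yaw -0.19754642806426737
grinder 519.1712402585182 55.15848121193134 yaw -0.2075 [ 0.2  1.5  0.9 -2.1 -1.5  0.1  1.5 -1.5 -0.8  0.9]
disc in grinder [ -0.4 -61.9]
52 [47.9  0.8] [-1.4  0.1  1.4  0.1]
58 [48.5  0.8] [-1.2  0.1  1.2  0. ]
62 [48.9  0.7] [-1.1  0.1  1.1  0. ]
```

```bash
python3 -m creep '[{"x":37,"y":-36,"hand":0},{"x":37,"y":-36,"hand":0},{"x":37,"y":-36,"hand":0},{"x":37,"y":-36,"hand":0},{"x":37,"y":-36,"hand":0},{"x":37,"y":-36,"hand":0},{"x":37,"y":-36,"hand":0},{"x":37,"y":-36,"hand":0},{"x":37,"y":-36,"hand":0},{"x":37,"y":-36,"hand":0},{"x":37,"y":-36,"hand":0},{"x":37,"y":-36,"hand":0},{"x":37,"y":-36,"hand":0},{"x":37,"y":-36,"hand":0}]'
python3 -m creep '[{"rz":-0.18},{"rz":-0.18},{"rz":-0.18},{"rz":-0.18},{"rz":-0.18},{"rz":-0.18},{"rz":-0.18},{"rz":-0.18},{"rz":-0.18},{"rz":-0.18},{"rz":-0.18},{"rz":-0.18},{"rz":-0.18},{"rz":-0.18},{"x":0}]'
python3 - <<'E'
from h import *
s=sense();print(s["qpos"],s["contact_force"])
c=get_calibration("wrist");im=grab_frame("wrist");print(c["K"],c["R"],c["t"])
cv2.imwrite("pics/w1.png",cv2.resize(im[:,:,::-1],(800,600)))
E
```

```text
[-1.15941087e+00  3.53443807e-01  1.63386408e+00  5.62290764e-06
  1.15519806e+00 -2.40394767e-03] [-0.08279269 -1.05176054  0.38309847]
[[344.40068351   0.         275.91371633]
 [  0.         344.40068351 203.9816556 ]
 [  0.           0.           1.        ]] [[ 0.4019578  -0.91565589 -0.00205583]
 [-0.86712354 -0.38137225  0.32039345]
 [-0.29415419 -0.12700199 -0.94728233]] [-624.35668117  -42.27707493  381.2829643 ]schema error: expected keys x, y, z, rx, ry, rz, hand
schema error: expected keys x, y, z, rx, ry, rz, hand
```

View pics/w1.png

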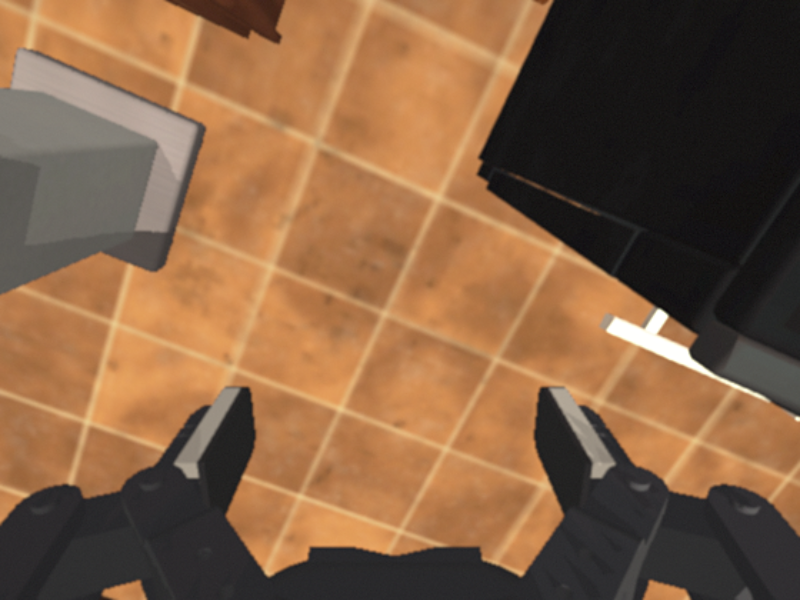

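Neither move ran: every row needs all seven keys. The wrist view shows only the floor. I'll resend the moves with full rows.

```bash
python3 -m creep '[{"x":37,"y":-36,"z":0,"rx":0,"ry":0,"rz":0,"hand":0},{"x":37,"y":-36,"z":0,"rx":0,"ry":0,"rz":0,"hand":0},{"x":37,"y":-36,"z":0,"rx":0,"ry":0,"rz":0,"hand":0},{"x":37,"y":-36,"z":0,"rx":0,"ry":0,"rz":0,"hand":0},{"x":37,"y":-36,"z":0,"rx":0,"ry":0,"rz":0,"hand":0},{"x":37,"y":-36,"z":0,"rx":0,"ry":0,"rz":0,"hand":0},{"x":37,"y":-36,"z":0,"rx":0,"ry":0,"rz":0,"hand":0},{"x":37,"y":-36,"z":0,"rx":0,"ry":0,"rz":0,"hand":0},{"x":37,"y":-36,"z":0,"rx":0,"ry":0,"rz":0,"hand":0},{"x":37,"y":-36,"z":0,"rx":0,"ry":0,"rz":0,"hand":0},{"x":37,"y":-36,"z":0,"rx":0,"ry":0,"rz":0,"hand":0},{"x":37,"y":-36,"z":0,"rx":0,"ry":0,"rz":0,"hand":0},{"x":37,"y":-36,"z":0,"rx":0,"ry":0,"rz":0,"hand":0},{"x":37,"y":-36,"z":0,"rx":0,"ry":0,"rz":0,"hand":0}]'
python3 -m creep '[{"x":0,"y":0,"z":0,"rx":0,"ry":0,"rz":-0.18,"hand":0},{"x":0,"y":0,"z":0,"rx":0,"ry":0,"rz":-0.18,"hand":0},{"x":0,"y":0,"z":0,"rx":0,"ry":0,"rz":-0.18,"hand":0},{"x":0,"y":0,"z":0,"rx":0,"ry":0,"rz":-0.18,"hand":0},{"x":0,"y":0,"z":0,"rx":0,"ry":0,"rz":-0.18,"hand":0},{"x":0,"y":0,"z":0,"rx":0,"ry":0,"rz":-0.18,"hand":0},{"x":0,"y":0,"z":0,"rx":0,"ry":0,"rz":-0.18,"hand":0},{"x":0,"y":0,"z":0,"rx":0,"ry":0,"rz":-0.18,"hand":0},{"x":0,"y":0,"z":0,"rx":0,"ry":0,"rz":-0.18,"hand":0},{"x":0,"y":0,"z":0,"rx":0,"ry":0,"rz":-0.18,"hand":0},{"x":0,"y":0,"z":0,"rx":0,"ry":0,"rz":-0.18,"hand":0},{"x":0,"y":0,"z":0,"rx":0,"ry":0,"rz":-0.18,"hand":0},{"x":0,"y":0,"z":0,"rx":0,"ry":0,"rz":-0.18,"hand":0},{"x":0,"y":0,"z":0,"rx":0,"ry":0,"rz":-0.18,"hand":0},{"x":0,"y":0,"z":0,"rx":0,"ry":0,"rz":0,"hand":0}]'
python3 - <<'E'
from h import *
s=sense();print(s["qpos"],s["contact_force"])
np.save("c1.npy",get_calibration("wrist"),allow_pickle=True);im=grab_frame("wrist")
cv2.imwrite("pics/w2.png",cv2.resize(im[:,:,::-1],(800,600)))
E
```

```text
clock: 2.0
eef_pos: [523.4, 99.3, 231.3]
tcp_rot: [3.141, -0.0, 0.414]
contact_force: [0.7, -0.9, 0.1]
opening: -0.002
grasp_force: 0.0
clock: 3.88
eef_pos: [522.9, 97.5, 231.3]
tcp_rot: [-3.142, -0.0, 2.933]
contact_force: [-0.3, 0.6, 0.3]
opening: 0.0
grasp_force: 0.0
[ 1.81498480e-01  2.08477376e-01  1.83188720e+00  1.31431550e-05
  1.10131994e+00 -1.18035434e+00] [-0.28710036  0.59277567  0.31612624]
```

View pics/w2.png

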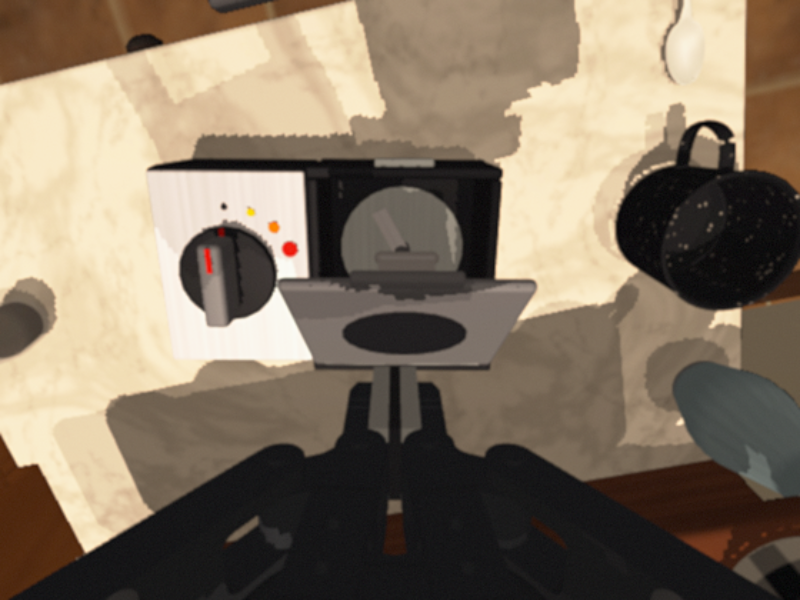

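The wrist view shows the disc centre at (228,272), the panel aligned with the image, the lid's front corners at (280,281) and (535,283), and its hinge corners at (315,365) and (490,368).

Run:
```python
from h import *
from scipy.optimize import least_squares
np.set_printoptions(precision=2,suppress=True)
c=np.load("c1.npy",allow_pickle=True).item();k=1/1.4286
w=lambda x,y:(c,x*k-.15,y*k-.15)
T=get_calibration("top")
t=lambda x,y:(T,220+x/6.25-.4,140+y/6.25-.4)
print("disc",plane(*w(228,272),84),tri([w(228,272),t(590,327)]))
P=[plane(*w(*p),75) for p in((148,170),(500,164),(178,359))]
print(*P);d=P[0]-P[1];print("yaw",np.arctan2(d[1],d[0])+np.pi/2)
def g(q,full=0):
    hx,hy,yaw,a=q;o=[];e=np.array([np.cos(yaw),np.sin(yaw)]);n=np.array([-e[1],e[0]])
    def ob(cam,L,yy,th):
        X=np.r_[[hx,hy]+e*(-L*np.cos(a)+th*np.sin(a))+n*yy,76+L*np.sin(a)+th*np.cos(a)]
        C,u,v=cam;X=C["K"]@(C["R"]@X+C["t"]);o.extend([X[0]/X[2]-u,X[1]/X[2]-v])
    ob(w(280,281),118,-58,7);ob(w(535,283),118,58,7)
    ob(t(60,250),118,58,7);ob(t(413,320),118,-58,7)
    return np.r_[o,(yaw+.207)*50]
r=least_squares(g,[587,92,-.2,.8]);print(r.x,r.fun)
hx,hy,yaw,a=r.x;e=np.array([np.cos(yaw),np.sin(yaw)])
for A in(a,.6,.4,.2,.08,0):print(A,np.r_[[hx,hy]+e*(-100*np.cos(A)+7*np.sin(A)),76+100*np.sin(A)+7*np.cos(A)])
```

```text
disc [503.92  -3.06  84.  ] [505.5   -5.43  78.1 ]
[435.97 -33.31  75.  ] [475.8  170.87  75.  ] [557.01 -58.59  75.  ]
yaw -0.1926461199432692
[589.84  88.59  -0.22   0.74] [ 0.11 -0.03  0.19 -0.27 -0.55 -0.56  1.57 -0.15 -0.46]
0.7363591507057081 [522.06 103.48 148.35]
0.6 [513.08 105.45 138.24]
0.4 [502.54 107.77 121.39]
0.2 [495.47 109.32 102.73]
0.08 [493.02 109.86  90.97]
0 [492.16 110.05  83.  ]
```

```bash
python3 -m creep '[{"x":-2,"y":6,"z":25,"rx":0,"ry":0,"rz":0,"hand":0},{"x":0,"y":0,"z":30,"rx":0,"ry":0,"rz":0,"hand":0},{"x":0,"y":0,"z":20,"rx":0,"ry":0,"rz":0,"hand":0},{"x":2,"y":0,"z":8,"rx":0,"ry":0,"rz":0,"hand":0},{"x":5,"y":0,"z":6,"rx":0,"ry":0,"rz":0,"hand":0},{"x":5,"y":0,"z":6,"rx":0,"ry":0,"rz":0,"hand":0},{"x":5,"y":0,"z":7,"rx":0,"ry":0,"rz":0,"hand":0},{"x":5,"y":0,"z":9,"rx":0,"ry":0,"rz":0,"hand":0},{"x":4,"y":0,"z":9,"rx":0,"ry":0,"rz":0,"hand":0},{"x":3,"y":0,"z":9,"rx":0,"ry":0,"rz":0,"hand":0},{"x":2,"y":0,"z":6,"rx":0,"ry":0,"rz":0,"hand":0}]'
```

```text
clock: 5.3
eef_pos: [495.5, 109.3, 95.6]
tcp_rot: [-3.141, -0.0, 2.934]
contact_force: [0.9, 0.5, 1.1]
opening: -0.0
grasp_force: 0.2
```

```bash
for i in 1; do python3 -m creep '[{"x":0,"y":0,"z":4,"rx":0,"ry":0,"rz":0,"hand":0},{"x":0,"y":0,"z":3,"rx":0,"ry":0,"rz":0,"hand":0},{"x":0,"y":0,"z":2,"rx":0,"ry":0,"rz":0,"hand":0},{"x":0,"y":0,"z":0,"rx":0,"ry":0,"rz":0,"hand":0}]'; python3 -m creep '[{"x":0,"y":0,"z":2,"rx":0,"ry":0,"rz":0,"hand":0},{"x":0,"y":0,"z":0,"rx":0,"ry":0,"rz":0,"hand":0}]';python3 -m creep '[{"x":0,"y":0,"z":1.5,"rx":0,"ry":0,"rz":0,"hand":0},{"x":0,"y":0,"z":0,"rx":0,"ry":0,"rz":0,"hand":0}]';done
```

```text
clock: 5.8
eef_pos: [495.9, 109.3, 87.2]
tcp_rot: [-3.142, 0.0, 2.934]
contact_force: [0.4, -0.2, -0.2]
opening: 0.002
grasp_force: 0.1
clock: 6.05
eef_pos: [495.8, 109.3, 85.2]
tcp_rot: [-3.142, -0.0, 2.934]
contact_force: [-0.0, 0.1, 0.2]
opening: -0.001
grasp_force: 0.0
clock: 6.3
eef_pos: [495.8, 109.3, 83.7]
tcp_rot: [-3.142, -0.0, 2.934]
contact_force: [0.8, 0.9, -0.5]
opening: -0.0
grasp_force: 0.0
```

No force yet, so I'll look.

Run:
```python
from h import *
im=grab_frame("wrist");cv2.imwrite("pics/w3.png",cv2.resize(im[:,:,::-1],(560,420)))
```

```text
(no output)
```

View pics/w3.png

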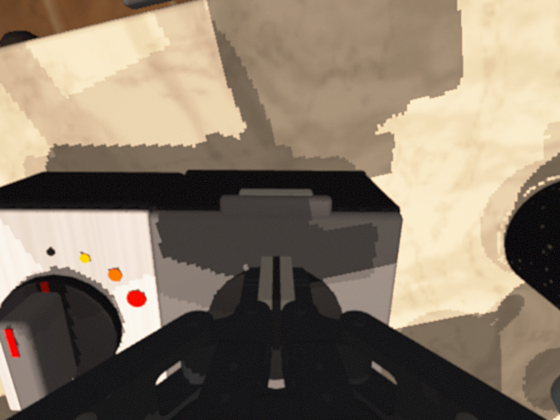

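The lid is nearly flat. The fingertips are about 20 mm from its front edge (at (275,257), with the edge at row 213). I'll press on.

```bash
for i in 1; do python3 -m creep '[{"x":0,"y":0,"z":1.5,"rx":0,"ry":0,"rz":0,"hand":0},{"x":0,"y":0,"z":0,"rx":0,"ry":0,"rz":0,"hand":0}]'; python3 -m creep '[{"x":0,"y":0,"z":1.5,"rx":0,"ry":0,"rz":0,"hand":0},{"x":0,"y":0,"z":0,"rx":0,"ry":0,"rz":0,"hand":0}]';done
```

```text
clock: 6.6
eef_pos: [495.9, 109.4, 82.3]
tcp_rot: [3.142, 0.0, 2.934]
contact_force: [0.0, 0.2, 0.7]
opening: -0.002
grasp_force: 0.6
clock: 6.85
eef_pos: [495.8, 109.4, 80.8]
tcp_rot: [3.142, -0.0, 2.934]
contact_force: [-0.7, 0.5, 4.2]
opening: -0.001
grasp_force: 1.6
```

```bash
for i in 1; do python3 -m creep '[{"x":0,"y":0,"z":1,"rx":0,"ry":0,"rz":0,"hand":0},{"x":0,"y":0,"z":0,"rx":0,"ry":0,"rz":0,"hand":0}]'; python3 -m creep '[{"x":0,"y":0,"z":1,"rx":0,"ry":0,"rz":0,"hand":0},{"x":0,"y":0,"z":0,"rx":0,"ry":0,"rz":0,"hand":0}]';python3 -m creep '[{"x":0,"y":0,"z":1,"rx":0,"ry":0,"rz":0,"hand":0},{"x":0,"y":0,"z":0,"rx":0,"ry":0,"rz":0,"hand":0}]';done
```

```text
clock: 7.1
eef_pos: [495.8, 109.4, 79.8]
tcp_rot: [3.142, -0.0, 2.934]
contact_force: [-1.3, 0.7, 4.8]
opening: 0.0
grasp_force: 2.3
clock: 7.35
eef_pos: [495.7, 109.4, 78.9]
tcp_rot: [3.142, -0.0, 2.934]
contact_force: [-2.5, 0.9, 6.1]
opening: 0.001
grasp_force: 2.9
clock: 7.6
eef_pos: [495.7, 109.4, 77.9]
tcp_rot: [3.142, -0.0, 2.934]
contact_force: [-2.9, 0.8, 7.4]
opening: 0.001
grasp_force: 3.5
```

```bash
for i in 1; do python3 -m creep '[{"x":0,"y":0,"z":1.5,"rx":0,"ry":0,"rz":0,"hand":0},{"x":0,"y":0,"z":0,"rx":0,"ry":0,"rz":0,"hand":0}]'; python3 -m creep '[{"x":0,"y":0,"z":1.5,"rx":0,"ry":0,"rz":0,"hand":0},{"x":0,"y":0,"z":0,"rx":0,"ry":0,"rz":0,"hand":0}]';python3 -m creep '[{"x":0,"y":0,"z":1,"rx":0,"ry":0,"rz":0,"hand":0},{"x":0,"y":0,"z":0,"rx":0,"ry":0,"rz":0,"hand":0}]';done
```

```text
clock: 7.85
eef_pos: [495.8, 109.4, 76.5]
tcp_rot: [3.141, -0.0, 2.934]
contact_force: [-4.4, -0.3, 8.7]
opening: -0.002
grasp_force: 4.5
clock: 8.1
eef_pos: [495.7, 109.4, 75.1]
tcp_rot: [3.142, -0.0, 2.934]
contact_force: [-3.9, 0.4, 10.4]
opening: -0.003
grasp_force: 5.4
clock: 8.35
eef_pos: [495.8, 109.4, 74.2]
tcp_rot: [3.142, -0.0, 2.934]
contact_force: [-3.8, 1.0, 12.5]
opening: -0.003
grasp_force: 6.0
```

Run:
```python
from h import *
c=get_calibration("wrist");im=grab_frame("wrist");np.save("c2.npy",c,allow_pickle=True)
a=cv2.imread("pics/w3.png")[150:300,120:430];b=im[150:300,120:430,::-1]
cv2.imwrite("pics/w4.png",cv2.resize(np.vstack([a,b]),(620,600),interpolation=cv2.INTER_CUBIC))
```

```text
(no output)
```

View pics/w4.png

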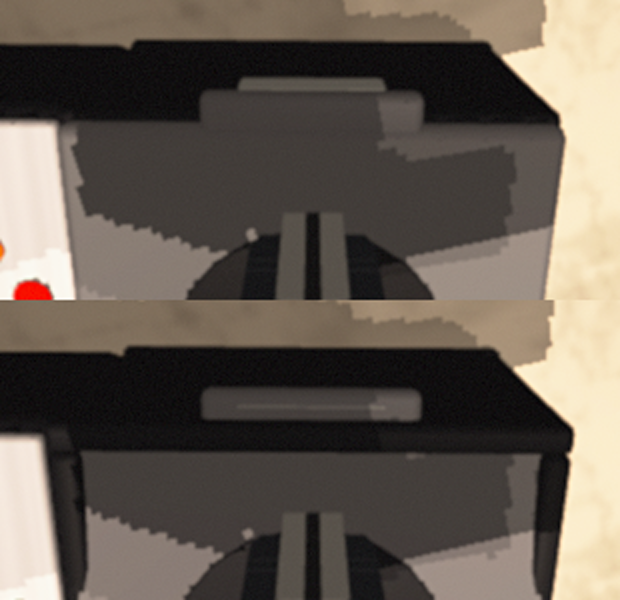

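The lower half (now) shows the lid pushed slightly below the housing rim, so it has passed the shut position. I'll ease up and check that it stays down.

```bash
python3 -m creep '[{"x":0,"y":0,"z":-4,"rx":0,"ry":0,"rz":0,"hand":0},{"x":0,"y":0,"z":-3,"rx":0,"ry":0,"rz":0,"hand":0},{"x":0,"y":0,"z":0,"rx":0,"ry":0,"rz":0,"hand":0}]'; python3 -m creep '[{"x":0,"y":0,"z":-10,"rx":0,"ry":0,"rz":0,"hand":0},{"x":0,"y":0,"z":-30,"rx":0,"ry":0,"rz":0,"hand":0},{"x":0,"y":0,"z":-40,"rx":0,"ry":0,"rz":0,"hand":0},{"x":0,"y":0,"z":-30,"rx":0,"ry":0,"rz":0,"hand":85},{"x":0,"y":0,"z":0,"rx":0,"ry":0,"rz":0,"hand":85},{"x":0,"y":0,"z":0,"rx":0,"ry":0,"rz":0,"hand":85}]'
python3 - <<'E'
from h import *
np.save("c3.npy",get_calibration("wrist"),allow_pickle=True);im=grab_frame("wrist")
cv2.imwrite("pics/w5.png",cv2.resize(im[:,:,::-1],(800,600),interpolation=cv2.INTER_CUBIC))
E
```

```text
clock: 8.78
eef_pos: [495.9, 109.4, 80.9]
tcp_rot: [3.141, 0.0, 2.934]
contact_force: [-1.8, 0.2, 2.6]
opening: -0.003
grasp_force: 1.8
clock: 9.52
eef_pos: [495.3, 109.2, 190.3]
tcp_rot: [-3.141, -0.001, 2.934]
contact_force: [-0.1, -0.1, 0.3]
opening: 0.642
grasp_force: 0.0
```

View pics/w5.png

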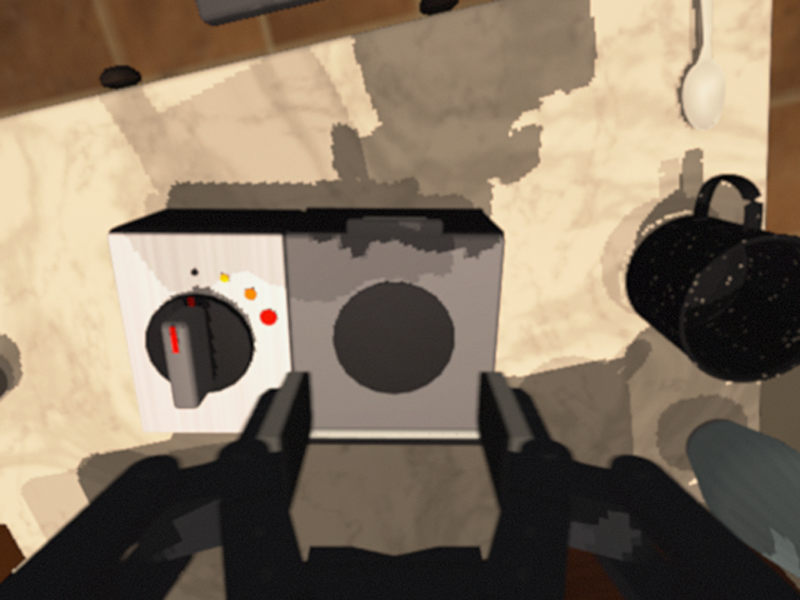

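In this view the lid is flat and level with the housing after release (its front edge is at row 234, corners (287,235) and (503,235)). The disc spans x 147–253 and y 293–393, centred near (200,343). I'll check the lid height and the dial position numerically.

Run:
```python
from h import *
np.set_printoptions(precision=1,suppress=True)
w=lambda f,x,y:(np.load(f,allow_pickle=True).item(),x/1.4286-.15,y/1.4286-.15)
for z in(83,92,100):
    a=plane(*w("c3.npy",287,235),z);b=plane(*w("c3.npy",503,235),z);print(z,a,b,"width",np.linalg.norm(a-b))
print("disc",plane(*w("c3.npy",200,343),84),tri([w("c3.npy",200,343),w("c1.npy",228,272)]))
T=get_calibration("top")
D=tri([w("c3.npy",200,343),w("c1.npy",228,272),(T,220+590/6.25-.4,140+327/6.25-.4)]);print(D)
s=sense();p=s["tcp_rot"][2];d=D[:2]-s["eef_pos"][:2]
print(s["eef_pos"],s["qpos"],"tool shift",d@[np.cos(p),np.sin(p)],d@[np.sin(p),-np.cos(p)])
```

```text
83 [455.2  60.7  83. ] [478.2 169.8  83. ] width 111.44383502163876
92 [453.8  63.1  92. ] [475.9 168.2  92. ] width 107.43085656522386
100 [452.5  65.2 100. ] [473.9 166.8 100. ] width 103.8637646039662
disc [503.6  -2.7  84. ] [504.5  -4.   81.6]
[505.4  -5.4  78.7]
[495.1 109.1 189.9] [ 0.2  0.2  1.9 -0.   1.  -1.1] tool shift -33.749001986482114 -109.90801899437656
```

```bash
python3 -c "
from rig import *
print(grip_depth)"; python3 -m creep '[{"x":-16,"y":-54,"z":0,"rx":0,"ry":0,"rz":0,"hand":60},{"x":-16,"y":-55,"z":0,"rx":0,"ry":0,"rz":0,"hand":60},{"x":0,"y":0,"z":20,"rx":0,"ry":0,"rz":0,"hand":60},{"x":0,"y":0,"z":30,"rx":0,"ry":0,"rz":0,"hand":60},{"x":0,"y":0,"z":20,"rx":0,"ry":0,"rz":0,"hand":60},{"x":0,"y":0,"z":0,"rx":0,"ry":0,"rz":0,"hand":60},{"x":0,"y":0,"z":0,"rx":0,"ry":0,"rz":0,"hand":60}]'
```

```text
18.700000000000003
clock: 10.45
eef_pos: [504.7, -3.9, 120.8]
tcp_rot: [-3.141, -0.0, 2.934]
contact_force: [-0.3, 0.3, -0.1]
opening: 0.704
grasp_force: 0.0
```

```bash
python3 -m creep '[{"x":0,"y":0,"z":18,"rx":0,"ry":0,"rz":0,"hand":60},{"x":0,"y":0,"z":15,"rx":0,"ry":0,"rz":0,"hand":60},{"x":0,"y":0,"z":0,"rx":0,"ry":0,"rz":0,"hand":20},{"x":0,"y":0,"z":0,"rx":0,"ry":0,"rz":0,"hand":5},{"x":0,"y":0,"z":0,"rx":0,"ry":0,"rz":0,"hand":5},{"x":0,"y":0,"z":0,"rx":0,"ry":0,"rz":0,"hand":5},{"x":0,"y":0,"z":0,"rx":0,"ry":0,"rz":0,"hand":5},{"x":0,"y":0,"z":0,"rx":0,"ry":0,"rz":0,"hand":5}]' 50
```

```text
clock: 11.45
eef_pos: [505.0, -4.5, 88.6]
tcp_rot: [-3.141, 0.001, 2.934]
contact_force: [-1.2, -5.2, 4.1]
opening: 0.148
grasp_force: 51.3
```

```bash
python3 -m creep '[{"x":0,"y":-1,"z":-0.5,"rx":0,"ry":0,"rz":0,"hand":5},{"x":0,"y":0,"z":0,"rx":0,"ry":0,"rz":0.1,"hand":5},{"x":0,"y":0,"z":0,"rx":0,"ry":0,"rz":0.1,"hand":5},{"x":0,"y":0,"z":0,"rx":0,"ry":0,"rz":0.1,"hand":5},{"x":0,"y":0,"z":0,"rx":0,"ry":0,"rz":0.1,"hand":5},{"x":0,"y":0,"z":0,"rx":0,"ry":0,"rz":0,"hand":5}]' 80
python3 -c "
from rig import *
s=sense();print(s['wrist_torque'],s['qpos'])"
```

```text
clock: 12.2
eef_pos: [505.2, -4.2, 88.7]
tcp_rot: [3.14, 0.001, 2.534]
contact_force: [3.0, 4.9, 1.4]
opening: 0.143
grasp_force: 80.5
[ 1.01102025 -0.32239139  0.11232709] [-1.19834829e-02  3.60913564e-01  2.00578195e+00  1.55775527e-03
  7.73351459e-01 -9.76106057e-01]
```

```bash
python3 -m creep '[{"x":0,"y":0,"z":0,"rx":0,"ry":0,"rz":0.1,"hand":5},{"x":0,"y":0,"z":0,"rx":0,"ry":0,"rz":0.1,"hand":5},{"x":0,"y":0,"z":0,"rx":0,"ry":0,"rz":0.1,"hand":5},{"x":0,"y":0,"z":0,"rx":0,"ry":0,"rz":0.1,"hand":5},{"x":0,"y":0,"z":0,"rx":0,"ry":0,"rz":0.1,"hand":5},{"x":0,"y":0,"z":0,"rx":0,"ry":0,"rz":0.1,"hand":5},{"x":0,"y":0,"z":0,"rx":0,"ry":0,"rz":0.1,"hand":5},{"x":0,"y":0,"z":0,"rx":0,"ry":0,"rz":0.1,"hand":5},{"x":0,"y":0,"z":0,"rx":0,"ry":0,"rz":0,"hand":5},{"x":0,"y":0,"z":0,"rx":0,"ry":0,"rz":0,"hand":5}]'
python3 - <<'E'
from h import *
s=sense();print(s['wrist_torque'],s['qpos'])
np.save("c4.npy",get_calibration("wrist"),allow_pickle=True)
w=grab_frame("wrist");t=grab_frame("scene")[170:260,210:330]
cv2.imwrite("pics/f.png",np.hstack([cv2.resize(w,(440,330)),cv2.resize(t,(360,330),interpolation=cv2.INTER_CUBIC)])[:,:,::-1])
E
```

```text
clock: 13.45
eef_pos: [506.1, -3.7, 88.8]
tcp_rot: [3.138, -0.001, 1.735]
contact_force: [4.4, 8.8, -3.3]
opening: 0.137
grasp_force: 80.0
[ 1.50433358 -0.86260521  0.12006309] [-0.01149303  0.36121158  2.00510389  0.00260611  0.77183948 -0.17787168]
```

View pics/f.png

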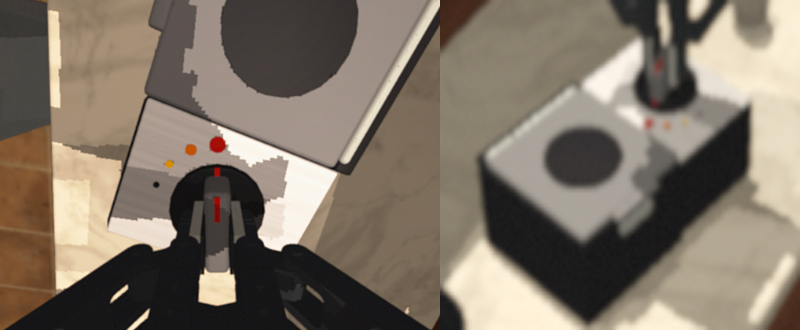

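The last picture shows the dial's pointer (217,172) in line with the big red dot (217,145), the bar still gripped, and the lid flat and shut. I'll hand it in.

```bash
python3 -c "
from rig import *
print(sign_off())"
```

```text
the job is handed in; nothing more can be done
None
```

The lid clicked shut and stayed shut after I let go; the gripper then turned the dial to the third click, by the red dot, and is still holding it there, and I handed the job in at about 13.5 s.

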